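# Swap the empty red bin on the louver rail for the full blue one

### The job

Lift the empty red bin up off the louver rail and set it down flat inside the yellow return tray, then hang the full blue bin squarely in the place it left, with its lip caught over the rail and the sleeves still in it. Do not drop either bin, and leave the two grey bins, the grease can and the gas strut as they are.

Things in the scene. Friction and masses are not known exactly. Their poses are not given: they have to be found in the camera images.
- rack: Fixed low louvered rack, blue end posts (y +-192 mm, 14 mm wide, 170 mm high). Origin: on the bench under mid-rail; x away from the robot, y along the rail, z up. Aluminium rail: upright plate 4 mm thick (x -2 to 2 mm), 370 mm long, top edge z 170 mm, space free behind it; louvers in the same plane below, on which hung bins lean. Three bins hang on its -x side, 112 mm apart, with 20 mm gaps
- bay0 (a point): Left bay (seen from the robot): point on the rail's top edge, mid-thickness, at rack y = +112 mm, where the middle of a hung bin's lip rests; axes as the rack
- bay1 (a point): Middle bay: the same at rack y = 0
- bay2 (a point): Right bay: the same at rack y = -112 mm
- red_bin: Empty red bin, 0.22 kg, hangs by its lip in one bay (which varies), underside about 110 mm up, sagging forward about 5 degrees. Origin: centre of underside, z up, lip at +x. 104 (x) by 92 (y) by 62 mm high, open top, 4 mm floor and walls. Black handle plate across the middle: 10 mm thick along x, 64 mm wide along y, from rim level up to z 95 mm, with an 8 mm divider below it. Lip: see blue_bin_hook
- blue_bin: Full blue bin, 0.4 to 0.6 kg with contents, standing on the bench at left or right, yaw within 1.2 rad of the robot's x. Exactly the red bin's shape (104 by 92 by 62 mm, handle plate 10 mm thick along own x, up to z 95 mm, lip on the +x wall). Origin: centre of underside, z up. Two sleeves lie loose in it, tops 34 mm above its underside
- blue_bin_hook (a point): Point in the blue bin's lip slot (bin x 56.25, y 0, z 58 mm), axes as the bin; lies on the rail's top edge when hung. Lip, 80 mm wide: ledge out from the top of the back wall (outer face x 52), underside z 58, ending in a 4 mm flange (x 60.5 to 64.5) turned down to z 42 mm. The slot is 8.5 mm for the 4 mm rail: bring the flange over the rail from above, then lower straight down
- sleeve_a: Damper end sleeve, black with steel ends, 72 mm long (own y), 30 mm across, loose in the blue bin's front compartment. Origin: centre of its underside
- sleeve_b: The same, in the blue bin's rear compartment
- tray: Yellow return tray, fixed to the bench on the side opposite the blue bin: outside 148 (own x) by 132 (own y) by 18 mm high, 4 mm walls, inside 140 by 124 mm, floor top at z = 4 mm. A bin fits with its length along the tray's x, either way round. Origin: centre of the underside
- grey_bin_a: Grey bin, same shape as the red bin, hanging in another bay; a bystander
- grey_bin_b: Second grey bin, hanging in the remaining bay; a bystander
- grease_can: Green can, 56 mm diameter, 120 mm high, standing 30 to 50 mm in front of the blue bin's front (-x) wall; a bystander. Origin: centre of the underside
- strut: Gas strut lying on the bench, roughly along the rack and in front of or under the hanging bins, about 200 mm long (own x), 26 mm high; a bystander. Origin: middle of the underside
Mind the look-alikes: they are no part of the job. Leave any green or purple look-alike of the sleeve_b alone.

How it is judged:
On the way, in this order (a step that is already met when the one before it is completed fails the run):
1. the red bin stands flat in the yellow tray, released and at rest (x of red_bin in the frame of tray between -0.03 and 0.03 m and y of red_bin in the frame of tray between -0.03 and 0.03 m and z of red_bin in the frame of tray below 0.009 m and angle between red_bin's own z axis and vertical below 0.08 rad and linear speed of red_bin below 0.03 m/s and angular speed of red_bin below 0.3 rad/s and contact force between the fingers and red_bin below 0.3 N), for 0.2 s.
2. the blue bin hangs by its lip on the rail, in the place the red bin left, sleeves inside (x of blue_bin_hook in the frame of rack between -0.007 and 0.007 m and z of blue_bin_hook in the frame of rack between 0.164 and 0.1745 m and (y of blue_bin_hook in the frame of bay0 between -0.014 and 0.014 m or y of blue_bin_hook in the frame of bay1 between -0.014 and 0.014 m or y of blue_bin_hook in the frame of bay2 between -0.014 and 0.014 m) and angle between the x axis of blue_bin and the x axis of rack, either way round below 0.15 rad and angle between blue_bin's own z axis and vertical below 0.16 rad and linear speed of blue_bin below 0.03 m/s and angular speed of blue_bin below 0.3 rad/s and x of sleeve_a in the frame of blue_bin between -0.05 and 0.05 m and y of sleeve_a in the frame of blue_bin between -0.045 and 0.045 m and z of sleeve_a in the frame of blue_bin between -0.01 and 0.05 m and x of sleeve_b in the frame of blue_bin between -0.05 and 0.05 m and y of sleeve_b in the frame of blue_bin between -0.045 and 0.045 m and z of sleeve_b in the frame of blue_bin between -0.01 and 0.05 m), for 0.2 s.
At the end, for the whole second after the job is handed in: Red bin upright on the tray floor, centre within 30 mm of the tray's on each axis; blue bin's hook point on the rail's top edge (x +-7, z -6 to +4.5 mm), within 14 mm sideways of the bay, square within 0.15 rad, tilt under 0.16 rad, both sleeves in it; all released and at rest (all of step 1 and all of step 2); the robot touches nothing.
It fails at once if a grey bin is shifted by more than 20 mm (distance of any of grey_bin_a, grey_bin_b from where it was at the start of the episode above 0.02 m).
It fails at once if the grease can or the gas strut is moved by more than 30 mm, or the can tipped (distance of any of grease_can, strut from where it was at the start of the episode above 0.03 m or angle between grease_can's own z axis and vertical above 0.4 rad).
It fails at once if a bin is dropped: it moves faster than 0.8 m/s while the fingers do not hold it ((linear speed of red_bin above 0.8 m/s and contact force between the fingers and red_bin below 0.3 N) or (linear speed of blue_bin above 0.8 m/s and contact force between the fingers and blue_bin below 0.3 N)).
It also fails if it takes over 64 s, if anything falls off the work surface, if the arm or the gripper's body presses on something with over 40 N, if the wrist force passes 120 N, or if a joint passes its speed limit or range.

### The arm

A 6-joint arm with a two-finger parallel gripper is mounted at the origin on the work surface. World frame = base frame: x ahead of the robot, y to its left, z up, the work surface at z = 0. Lengths are in m, angles in rad, forces in N, time in s.
With the tool pointing down it reaches from about 0.25 to 0.775 m from the base axis. Payload 4 kg.
Tool frame: the origin (TCP) lies at the very end of the fingers, on their centre line; the grasp point (between the pads) lies tcp_to_grasp behind it (tcp_to_grasp is the distance from the TCP to the grasp point, in m); z points along the fingers, y is the direction in which the jaws open and shut (so a half turn about z gives the same grasp; the last joint's range is limited). The gripper opens to 94 mm and grips with 3 to 60 N. Pads are 16 mm wide; open, the fingers measure 119 mm over their backs; the gripper's body (75 mm by 177 mm) begins 78 mm behind the grasp point.
Start: joints at [1.139, 0.087, 1.371, -0, 1.684, -0.103], TCP at [0.178, 0.521, 0.206] pointing down, gripper open.
Joint ranges: [-3.1, 3.1], [-0.76, 2.03], [0.27, 2.55], [-1.08, 4.22], [0.17, 2.65], [-2.57, 2.57]. Speed limits (rad/s): [2.79, 2.79, 3.14, 3.14, 3.14, 3.14].

### API

Orientations are given as [roll, pitch, yaw] about the fixed x, y, z axes, in that order (R = Rz(yaw) Ry(pitch) Rx(roll)).
In Python, from bench import * gives the robot as it stands.
- The arm moves only by the tool play_rows, never from a script. Its argument "rows" is a list of rows, each a list of 3 entries, a list of its own where there are three numbers: the finger opening in cm, from 0 to 9.4, then the shift along the world's x, y, z in cm, then the turn, a rotation vector about the world's x, y, z in rad. A call has 1 to 8 rows; each row is the pose to reach, as a shift and turn from the pose commanded when the call began; what a row does not reach only later rows make up. A row lasts 1/12 s, in which the tool goes at most 41.7 mm and 7.16 degrees, less where a joint would pass 70% of its speed; a pose out of reach is approached as far as the arm can. A call with a gripper value outside its range is refused whole. The fingers move at their own pace and stop on an object; the grip force is fixed at half the most. Time passes only in rows, so rows that repeat a pose let the fingers close. It gives the time, the measured TCP pose, the force and the opening at its end, in the units of the state.
- get_obs(): the state, without advancing time (a new reading comes with each control period).
- snapshot(name): name is "scene" or "top"; returns a dict with "pixels" (420x560x3 uint8, red, green, blue), "fx", "fy", "cx", "cy" (pixels), "rvec" (rotation vector, rad) and "tvec" (3), from world to camera coordinates, as OpenCV has them. Camera axes: x right, y down, z forward; pixel columns grow to the right and rows downward; lengths in m; the calibration is good to about 2 mm. A picture is of the moment at which its call begins. There is no depth.
- close_job(): hands the job in, once; it reports no verdict.
Trained networks look in the newest picture that a camera, given by its name, has taken for a name from the list of things; names that differ only in an ending like _2 or _b are one class to them, and where a whole thing is asked for, a point or a joint stands for the part that bears it (a point fixed in the world has none). Each returns a list of dicts, best first, with "confidence" (0 to 1); they miss things now and then, are a little off and sometimes report something else, mostly with a low value. They report only what shows in the picture. A call takes as long as a camera call. They do not tell look-alikes from the thing itself.
- silhouettes(camera, label): "mask" (420x560 bool, what is visible of it) and "point" ([row, column] in pixels, amid what is visible of it).
The state is a dict: "time": time; "joint_positions": joint angles; "qvel": joint speeds; "joint_torque": joint torques, N m; "tool_pos": TCP position; "ee_rot": TCP orientation; "wrist_force": force on the tool from outside, world axes, zero at the start; "wrist_torque": the same for the moment, N m; "width": finger opening in m.
Only numpy, scipy, OpenCV 4.12 (cv2) and the standard library are available. Lean on these libraries where they do the work, as an engineer would, in place of code of your own. Each camera call takes 0.05 s, during which the arm holds its last target. There are 200 camera calls.

## Working session

There is one attempt and no reset: what is moved stays moved. The work goes in short steps, Python scripts to look and compute and a tool call to move; the robot and the scene stay as the last step left them, time stands still between calls to the robot, and variables do not carry over. Pictures are saved under pics/ and viewed, about 8 in all and at most 12, crops included, and the job is handed in when it is done.

Besides the shell and the picture viewer there is one more tool, called by a JSON object that holds its "api" and its "payload", one argument or row to a line. play_rows: Moves the arm, as the interface text tells. Its arguments: {"type":"object","properties":{"rows":{"type":"array"}},"required":["rows"]}

```bash
ls; mkdir -p pics; python3 - <<'E'
from bench import *
import cv2,numpy as np
o=get_obs(); print({k:np.round(v,3) for k,v in o.items()})
for n in("scene","top"):
    s=snapshot(n); cv2.imwrite(f"pics/{n}0.png",s["pixels"][:,:,::-1]); print(n,s["fx"],s["fy"],s["cx"],s["cy"],s["rvec"],s["tvec"])
    np.savez(f"{n}0.npz",**s)
    for l in("red_bin","blue_bin","tray","grease_can","strut","grey_bin_a","rack"):
        r=silhouettes(n,l)
        print(l,[(round(d["confidence"],2),np.round(d["point"]),int(d["mask"].sum())) for d in r][:3])
E
```

```text
pics
{'time': np.float64(0.0), 'joint_positions': array([ 1.139,  0.088,  1.372, -0.   ,  1.684, -0.103]), 'qvel': array([ 0.002,  0.001,  0.001, -0.   ,  0.001, -0.   ]), 'joint_torque': array([-1.0000e-03, -3.4020e+01, -3.0242e+01,  7.2000e-02,  3.3000e-02,
       -0.0000e+00]), 'tool_pos': array([0.177, 0.52 , 0.204]), 'ee_rot': array([-3.139, -0.   ,  2.813]), 'wrist_force': array([ 0.194, -0.173,  0.174]), 'wrist_torque': array([-0.013, -0.013,  0.032]), 'width': np.float64(0.094)}
scene 448.54347366160096 448.54347366160096 272.14606869284165 208.36694259795388 [ 1.06599972  2.60914571 -0.77728232] [ 0.36425266 -0.21489833  1.48753916]
red_bin [(0.68, array([219., 236.]), 1806)]
blue_bin [(0.89, array([156., 219.]), 1066)]
tray [(0.63, array([159., 220.]), 1134), (0.59, array([296., 394.]), 2734)]
grease_can [(0.88, array([144., 256.]), 584), (0.4, array([294., 394.]), 2759)]
strut [(0.51, array([256., 301.]), 87)]
grey_bin_a [(0.9, array([246., 272.]), 1859), (0.7, array([199., 203.]), 1576), (0.45, array([163., 221.]), 1058)]
rack [(0.87, array([254., 228.]), 4254)]
top 502.89761204049654 502.89761204049654 273.1760627718887 211.96982763395056 [ 2.13505461 -2.12985706  0.15710272] [-0.00762905  0.53174823  1.41021733]
red_bin [(0.91, array([177., 286.]), 1608), (0.55, array([252., 371.]), 231)]
blue_bin [(0.92, array([244., 383.]), 962)]
tray [(0.87, array([254., 152.]), 2435)]
grease_can [(0.74, array([280., 357.]), 413)]
strut [(0.65, array([227., 271.]), 465)]
grey_bin_a [(0.75, array([174., 327.]), 1600), (0.69, array([185., 244.]), 1543), (0.54, array([236., 383.]), 198)]
rack [(0.58, array([162., 265.]), 1089)]
```

```bash
python3 - <<'E'
import cv2,numpy as np
a=cv2.imread("pics/top0.png")[130:330,80:440]; b=cv2.imread("pics/scene0.png")[110:350,160:480]
cv2.imwrite("pics/topc.png",cv2.resize(a,None,fx=2.2,fy=2.2,interpolation=3)); cv2.imwrite("pics/scenec.png",cv2.resize(b,None,fx=2.4,fy=2.4,interpolation=3))
E
```

```text
(no output)
```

View pics/topc.png

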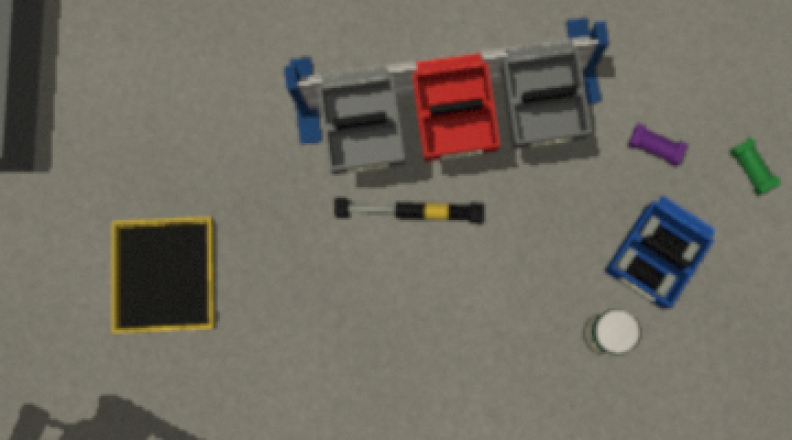

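View pics/scenec.png

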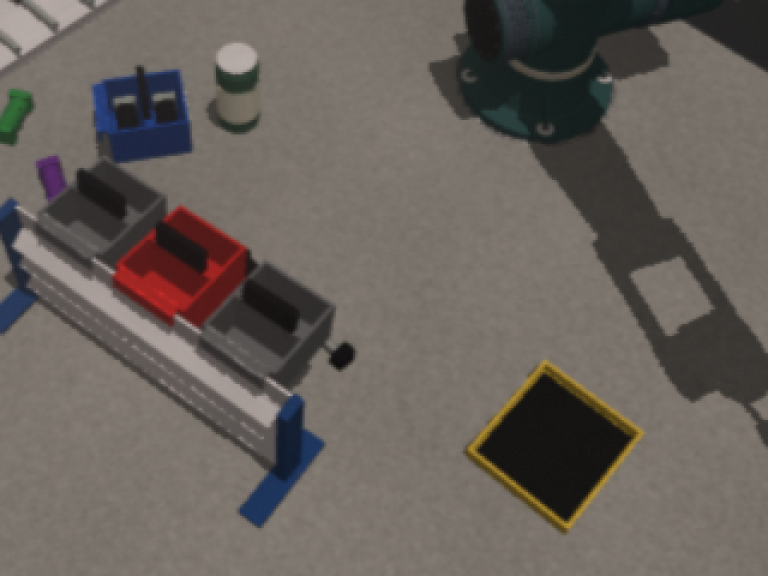

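Top crop: red bin in the middle bay at (457,105), greys at (362,120) and (548,97). The tray is at left (163,275) and the blue bin at right (660,253), with its lip to the upper right and the can at (617,332). The purple (657,145) and green (755,165) look-alike sleeves lie on the bench. The real sleeves are the black ones in the blue bin. Next I fit the poses.

```bash
cat >vis.py <<'E'
from bench import *
import cv2,numpy as np
from scipy.optimize import minimize
from scipy.spatial.transform import Rotation as R
def box(x0,x1,y0,y1,z0,z1): return np.array([[x,y,z] for x in(x0,x1) for y in(y0,y1) for z in(z0,z1)])/1000.
BIN=[np.vstack([box(-52,52,-46,46,0,62),box(52,64.5,-40,40,42,62)]),box(-5,5,-32,32,62,95)]
TRAY=[box(-74,74,-66,66,0,18)]
def T(p,q):  # p xyz, q=(pitch,yaw)
    r=R.from_euler('xyz',[0,q[0],q[1]]); return lambda P:r.apply(P)+p
def render(s,hulls,cut=()):
    m=np.zeros((840,1120),np.uint8); K=np.array([[s["fx"],0,s["cx"]],[0,s["fy"],s["cy"]],[0,0,1]])
    for c,L in((255,hulls),(0,cut)):
        for P in L:
            u=cv2.projectPoints(P,s["rvec"],s["tvec"],K,None)[0]*2+.5
            cv2.fillConvexPoly(m,cv2.convexHull((u*16).round().astype(np.int32)),c,cv2.LINE_AA,4)
    return cv2.GaussianBlur(m,(0,0),3).astype(float)/255
def tgt(m): return cv2.GaussianBlur(cv2.resize(m.astype(np.uint8)*255,(1120,840)),(0,0),3)/255.
def fit(model,views,x0,d):
    f=lambda x:sum(((render(s,*model(x,n))-t)**2).sum() for n,s,t in views)
    x0=np.array(x0,float); sim=np.vstack([x0]+[x0+np.eye(len(x0))[i]*d[i] for i in range(len(x0))])
    r=minimize(f,x0,method="Nelder-Mead",options=dict(initial_simplex=sim,maxiter=250,xatol=1e-4,fatol=.1))
    return r.x,r.fun,sum((t**2).sum() for _,_,t in views)
def onplane(s,rc,z):
    Rm=cv2.Rodrigues(s["rvec"])[0]; c=-Rm.T@s["tvec"]; d=Rm.T@np.array([(rc[1]-s["cx"])/s["fx"],(rc[0]-s["cy"])/s["fy"],1]); return c+d*(z-c[2])/d[2]
def overlay(s,items,name,crop):
    im=cv2.resize(s["pixels"][:,:,::-1],(1120,840))
    for h,c in items:
        for P in h:
            m=(render(s,[P])>.5).astype(np.uint8); cs=cv2.findContours(m,0,2)[0]; cv2.drawContours(im,cs,-1,c,1)
    y0,y1,x0,x1=[2*v for v in crop]; cv2.imwrite(name,im[y0:y1,x0:x1])
def rackbin(x,b,pitch=-.087):
    r=R.from_euler('xyz',[0,pitch,x[2]]); bay=np.array([x[0],x[1],.17])+R.from_euler('z',x[2]).apply([0,b*.112,0])
    return [r.apply(P-np.array([.05625,0,.058]))+bay for P in BIN]
E
cat >fit0.py <<'E'
from vis import *
V={};S={n:snapshot(n) for n in("top","scene")}
def near(n,l,p): 
    return min(silhouettes(n,l),key=lambda d:np.hypot(*(np.array(d["point"])-p)))["mask"]
# blue
bv=[(n,S[n],tgt(near(n,"blue_bin",p))) for n,p in(("top",(244,383)),("scene",(156,219)))]
c=onplane(S["top"],(244,383),.04); print("blue0",c)
best=[]
for y0 in(-.9,-.5):
    best.append(fit(lambda x,n:([T([x[0],x[1],0],(0,x[2]))(P) for P in BIN],),bv,[c[0],c[1],y0],[.01,.01,.2]))
for b in best: print("blue",np.round(b[0],4),b[1:])
B=min(best,key=lambda b:b[1])[0]
tv=[(n,S[n],tgt(near(n,"tray",p))) for n,p in(("top",(254,152)),("scene",(296,394)))]
c=onplane(S["top"],(254,152),.01)
best=[fit(lambda x,n:([T([x[0],x[1],0],(0,x[2]))(P) for P in TRAY],),tv,[c[0],c[1],y0],[.01,.01,.2]) for y0 in(0,1.57)]
for b in best: print("tray",np.round(b[0],4),b[1:])
Tr=min(best,key=lambda b:b[1])[0]
PL=box(-2,2,-185,185,20,170)
def rm(x,n):
    h=sum([rackbin(x,b) for b in(-1,0,1)],[])
    return (h,[T([x[0],x[1],0],(0,x[2]))(PL)]) if n=="scene" else (h,)
rv=[]
for n,ps in(("top",((177,286),(174,327),(185,244))),("scene",((219,236),(246,272),(199,203)))):
    m=near(n,"red_bin",ps[0])|near(n,"grey_bin_a",ps[1])|near(n,"grey_bin_a",ps[2]); rv.append((n,S[n],tgt(m)))
c=onplane(S["top"],(160,284),.17)
for v in(rv,rv[:1],rv[1:]):
    b=fit(rm,v,[c[0],c[1],-.1],[.01,.01,.1]); print("rack",np.round(b[0],4),b[1:])
    if len(v)==2: K=b[0]
can=onplane(S["top"],near("top","grease_can",(280,357)).nonzero()and(280,357),.12); print("can",can)
it=[([T([*B[:2],0],(0,B[2]))(P) for P in BIN],(0,255,255)),([T([*Tr[:2],0],(0,Tr[2]))(P) for P in TRAY],(255,0,255))]+[(rackbin(K,b),(0,255,0)) for b in(-1,0,1)]
overlay(S["top"],it,"pics/ovt.png",(130,330,110,420)); overlay(S["scene"],it,"pics/ovs.png",(110,350,160,480))
a=cv2.imread("pics/ovt.png");b=cv2.imread("pics/ovs.png");w=max(a.shape[1],b.shape[1])
p=lambda i:cv2.copyMakeBorder(i,0,0,0,w-i.shape[1],0)
o=np.vstack([p(a),p(b)]);cv2.imwrite("pics/ov.png",cv2.resize(o,None,fx=.68,fy=.68,interpolation=3))
E
python3 fit0.py
```

```text
blue0 [ 0.43994166 -0.32036427  0.04      ]
blue [ 0.4358 -0.3084 -0.5681] (np.float64(2153.3346866589773), np.float64(6775.139284890427))
blue [ 0.4358 -0.3086 -0.5619] (np.float64(2152.9128027681663), np.float64(6775.139284890427))Traceback (most recent call last):
  File "fit0.py", line 13, in <module>
    tv=[(n,S[n],tgt(near(n,"tray",p))) for n,p in(("top",(254,152)),("scene",(296,394)))]
                    ~~~~^^^^^^^^^^^^
  File "fit0.py", line 4, in near
    return min(silhouettes(n,l),key=lambda d:np.hypot(*(np.array(d["point"])-p)))["mask"]
           ~~~^^^^^^^^^^^^^^^^^^^^^^^^^^^^^^^^^^^^^^^^^^^^^^^^^^^^^^^^^^^^^^^^^^^
ValueError: min() iterable argument is empty
```

```bash
python3 - <<'E'
s=open("fit0.py").read()
s=s.replace('''def near(n,l,p): 
    return min(silhouettes(n,l),key=lambda d:np.hypot(*(np.array(d["point"])-p)))["mask"]
''','''HS={"blue_bin":(105,130),"red_bin":(-8,8),"tray":(20,35)}
def near(n,l,p):
    h=cv2.cvtColor(S[n]["pixels"],cv2.COLOR_RGB2HSV).astype(int)
    if l in HS:
        a,b=HS[l]; hh=(h[...,0]+90)%180-90 if a<0 else h[...,0]
        m=(hh>=a)&(hh<=b)&(h[...,1]>110)&(h[...,2]>50)
        yy,xx=np.mgrid[:420,:560]; m&=np.hypot(yy-p[0],xx-p[1])<(62 if l=="tray" else 38)
        k,lab,st,_=cv2.connectedComponentsWithStats(cv2.morphologyEx(m.astype(np.uint8),cv2.MORPH_CLOSE,np.ones((3,3)))); m=lab==1+st[1:,4].argmax()
    else:
        r=[d for _ in range(3) for d in silhouettes(n,l)]; m=min(r,key=lambda d:np.hypot(*(np.array(d["point"])-p)))["mask"]
    if n=="scene" and l in("red_bin","grey_bin_a"): return m
    o=np.zeros((420,560),np.uint8); cv2.fillConvexPoly(o,cv2.convexHull(np.argwhere(m)[:,::-1].astype(np.int32)),1); return o>0
''')
s=s.replace("for P in BIN],),bv","for P in BIN[:1]],),bv")
s=s.replace("for v in(rv,rv[:1],rv[1:])","for v in(rv[:1],rv[1:],rv)")
open("fit0.py","w").write(s)
E
python3 fit0.py
```

```text
blue0 [ 0.43994166 -0.32036427  0.04      ]
blue [ 0.4355 -0.3089 -0.5925] (np.float64(136.66809688581316), np.float64(9953.777516339871))
blue [ 0.4356 -0.3089 -0.5916] (np.float64(137.82049980776623), np.float64(9953.777516339871))
tray [0.4104 0.3442 0.049 ] (np.float64(75.40470588235294), np.float64(19906.731887735485))
tray [0.4113 0.3436 1.6381] (np.float64(1895.939976931949), np.float64(19906.731887735485))
rack [ 0.6558 -0.0349  0.1463] (np.float64(107.03084967320261), np.float64(18252.69882352941))
rack [ 0.6633 -0.0264  0.1549] (np.float64(1925.3546635909267), np.float64(18717.698961937716))
rack [ 0.6589 -0.0334  0.1429] (np.float64(2742.0222222222224), np.float64(36970.397785467125))
can [ 0.33570664 -0.23169543  0.12      ]
```

View pics/ov.png

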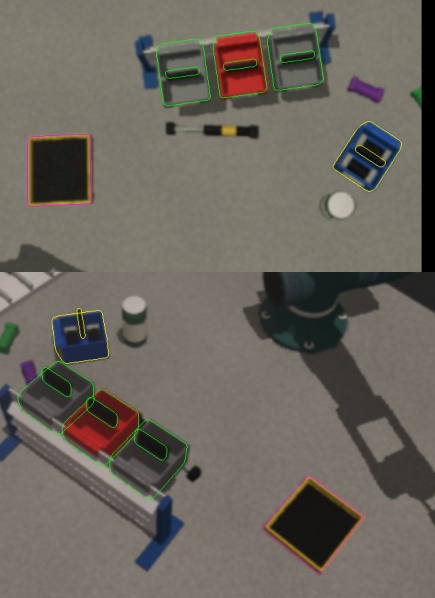

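The overlays fit well in both views. The bay is bay1 (the middle one). Next I work out the grasp targets.

```bash
cat >plan.py <<'E'
from vis import *
import bench
def tcp_for(orig,pitch,yaw,zg=.080):
    r=R.from_euler('xyz',[0,pitch,yaw]); g=orig+r.apply([0,0,zg-G]); tool=r*R.from_euler('xyz',[np.pi,0,np.pi/2]); return g,tool
def rel(pos,tool):
    o=get_obs(); c=R.from_euler('xyz',o["ee_rot"]); print("shift cm",np.round((pos-o["tool_pos"])*100,2),"turn",np.round((tool*c.inv()).as_rotvec(),3),"t",o["time"],"F",np.round(o["wrist_force"],1),"w",round(float(o["width"]),4))
G=getattr(bench,"tcp_to_grasp",None)
if G is None:
    print([n for n in dir(bench) if not n.startswith('_')]); G=.018
K=np.array([.6565,-.0348,.1463]); BL=np.array([.4355,-.3089,-.592]); TR=np.array([.4104,.3442,.049])
def hung(K,pitch): return np.array([K[0],K[1],.17])-R.from_euler('xyz',[0,pitch,K[2]]).apply([.05625,0,.058])
E
python3 - <<'E'
from plan import *
print(G)
o=hung(K,-.087); print(o)
p,t=tcp_for(o,-.087,K[2]); print(p); rel(p,t)
E
```

```text
0.0188
[ 0.60604718 -0.04223436  0.10733178]
[ 0.6007863  -0.04300957  0.16830032]
shift cm [ 42.32 -56.36  -3.72] turn [ 0.058 -0.07  -1.095] t 1.9 F [0.1 0.2 0.8] w 0.0939
```

{"api": "play_rows", "payload": {
  "rows": [
    [4,[20,-25,8],[0.03,-0.035,-0.55]],
    [4,[20,-25,8],[0.03,-0.035,-0.55]],
    [4,[20,-25,8],[0.03,-0.035,-0.55]],
    [4,[20,-25,8],[0.03,-0.035,-0.55]],
    [4,[20,-25,8],[0.03,-0.035,-0.55]],
    [4,[20,-25,8],[0.03,-0.035,-0.55]],
    [4,[20,-25,8],[0.03,-0.035,-0.55]],
    [4,[20,-25,8],[0.03,-0.035,-0.55]]
  ]
}}

```text
time: 2.57
tool_pos: [0.3785, 0.2687, 0.2865]
ee_rot: [3.096, 0.012, 2.262]
wrist_force: [0.3, 0.3, -0.7]
width: 0.0443
```

```bash
cat >r.py <<'E'
from plan import *
o=hung(K,-.087); rel(*tcp_for(o,-.087,K[2]))
E
python3 r.py
```

```text
shift cm [ 22.22 -31.17 -11.82] turn [ 0.028 -0.033 -0.545] t 2.5667 F [ 0.3  0.3 -0.7] w 0.0443
```

{"api": "play_rows", "payload": {
  "rows": [
    [4,[22.2,-31.2,0],[0.028,-0.033,-0.545]],
    [4,[22.2,-31.2,0],[0.028,-0.033,-0.545]],
    [4,[22.2,-31.2,0],[0.028,-0.033,-0.545]],
    [4,[22.2,-31.2,0],[0.028,-0.033,-0.545]],
    [4,[22.2,-31.2,0],[0.028,-0.033,-0.545]],
    [4,[22.2,-31.2,0],[0.028,-0.033,-0.545]],
    [4,[22.2,-31.2,0],[0.028,-0.033,-0.545]],
    [4,[22.2,-31.2,0],[0.028,-0.033,-0.545]]
  ]
}}

```text
time: 3.23
tool_pos: [0.5717, -0.003, 0.2857]
ee_rot: [3.056, -0.0, 1.717]
wrist_force: [1.0, 0.4, 0.3]
width: 0.04
```

```bash
python3 r.py
```

```text
shift cm [  2.91  -4.   -11.74] turn [-0.    -0.001  0.   ] t 3.2333 F [1.  0.4 0.3] w 0.04
```

{"api": "play_rows", "payload": {
  "rows": [
    [4,[2.9,-4.0,0],[0,0,0]],
    [4,[2.9,-4.0,-3],[0,0,0]],
    [4,[2.9,-4.0,-6.5],[0,0,0]],
    [4,[2.9,-4.0,-6.5],[0,0,0]],
    [4,[2.9,-4.0,-6.5],[0,0,0]]
  ]
}}

```text
time: 3.65
tool_pos: [0.5981, -0.0408, 0.2172]
ee_rot: [3.064, -0.003, 1.717]
wrist_force: [-0.1, 0.3, 0.3]
width: 0.04
```

```bash
cat > look.py <<'E'
from vis import *
import sys
def crop(n,name,y0,y1,x0,x1,f):
    s=snapshot(n); cv2.imwrite(name,cv2.resize(s["pixels"][y0:y1,x0:x1,::-1],None,fx=f,fy=f,interpolation=3)); return s
def two(name,a,b,f=4):
    A=cv2.resize(snapshot("top")["pixels"][a[0]:a[1],a[2]:a[3],::-1],None,fx=f,fy=f,interpolation=3)
    B=cv2.resize(snapshot("scene")["pixels"][b[0]:b[1],b[2]:b[3],::-1],None,fx=f,fy=f,interpolation=3)
    h=max(A.shape[0],B.shape[0]); p=lambda i:cv2.copyMakeBorder(i,0,h-i.shape[0],0,0,0); cv2.imwrite(name,np.hstack([p(A),p(B)]))
E
python3 r.py; python3 -c "
from look import *
two('pics/a1.png',(130,230,230,330),(140,260,190,290))"
```

```text
shift cm [ 0.27 -0.22 -4.89] turn [-0.002 -0.009  0.   ] t 3.65 F [-0.1  0.3  0.3] w 0.04
```

View pics/a1.png

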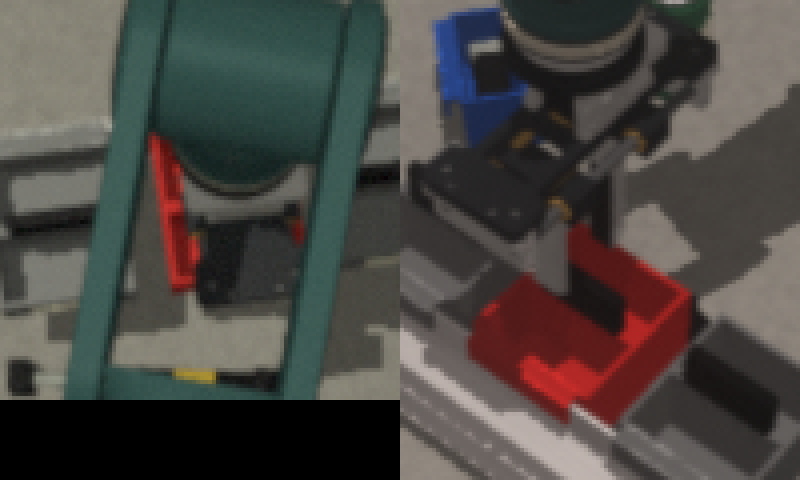

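The scene crop shows the fingers straddling the black plate (near finger at about (550,265), plate at (595,290)). I lower and close.

{"api": "play_rows", "payload": {
  "rows": [
    [4,[0.2,-0.2,-1.6],[0,0,0]],
    [4,[0.2,-0.2,-3.2],[0,0,0]],
    [4,[0.2,-0.2,-4.9],[0,0,0]],
    [4,[0.2,-0.2,-4.9],[0,0,0]],
    [4,[0.2,-0.2,-4.9],[0,0,0]]
  ]
}}

```text
time: 4.17
tool_pos: [0.6029, -0.0426, 0.1743]
ee_rot: [3.053, 0.001, 1.718]
wrist_force: [0.2, 0.5, 0.5]
width: 0.0399
```

```bash
python3 r.py
```

```text
shift cm [-0.21 -0.04 -0.6 ] turn [ 0.001  0.002 -0.001] t 4.1667 F [0.2 0.5 0.5] w 0.0399
```

{"api": "play_rows", "payload": {
  "rows": [
    [4,[0,0,-0.3],[0,0,0]],
    [2.2,[0,0,-0.3],[0,0,0]],
    [2.2,[0,0,-0.3],[0,0,0]],
    [0.5,[0,0,-0.3],[0,0,0]],
    [0.5,[0,0,-0.3],[0,0,0]],
    [0.5,[0,0,-0.3],[0,0,0]],
    [0.5,[0,0,-0.3],[0,0,0]],
    [0.5,[0,0,-0.3],[0,0,0]]
  ]
}}

```text
time: 4.83
tool_pos: [0.6003, -0.0434, 0.1688]
ee_rot: [3.06, -0.0, 1.717]
wrist_force: [-6.1, -0.1, 3.4]
width: 0.01
```

```bash
python3 r.py
```

```text
shift cm [ 0.05  0.04 -0.05] turn [ 0.    -0.005  0.   ] t 4.8333 F [-6.1 -0.1  3.4] w 0.01
```

{"api": "play_rows", "payload": {
  "rows": [
    [0.5,[-0.1,0,0.6],[0,0,0]],
    [0.5,[-0.1,0,1.4],[0,0,0]],
    [0.5,[-0.1,0,2.4],[0,0,0]],
    [0.5,[-0.1,0,4],[0,0,0]],
    [0.5,[-0.1,0,6],[0,0,0]],
    [0.5,[-0.1,0,9],[0,0,0]],
    [0.5,[-0.1,0,12],[0,0,0]],
    [0.5,[-0.1,0,12],[0,0,0]]
  ]
}}

```text
time: 5.5
tool_pos: [0.6037, -0.0434, 0.2978]
ee_rot: [3.042, 0.004, 1.717]
wrist_force: [0.4, 0.2, -0.2]
width: 0.0098
```

```bash
cat >r2.py <<'E'
from plan import *
rel(*tcp_for(np.array([TR[0],TR[1],.005]),0,TR[2]))
E
python3 r2.py
```

```text
shift cm [-19.33  38.76 -23.16] turn [-0.006  0.1   -0.098] t 5.5 F [ 0.4  0.2 -0.2] w 0.0098
```

{"api": "play_rows", "payload": {
  "rows": [
    [0.5,[-2,3.5,0],[0,0.012,-0.012]],
    [0.5,[-4,7.5,0],[0,0.025,-0.025]],
    [0.5,[-5.5,11,0],[0,0.037,-0.037]],
    [0.5,[-7.2,14.5,0],[0,0.05,-0.05]],
    [0.5,[-9,18,0],[0,0.06,-0.06]],
    [0.5,[-11,22,0],[0,0.075,-0.075]],
    [0.5,[-12.7,25.5,0],[0,0.09,-0.09]],
    [0.5,[-14.5,29,0],[-0.003,0.095,-0.098]]
  ]
}}

```text
time: 6.17
tool_pos: [0.4549, 0.2488, 0.2881]
ee_rot: [-3.132, -0.007, 1.618]
wrist_force: [1.2, -0.6, -2.7]
width: 0.0098
```

```bash
python3 r2.py
```

```text
shift cm [ -4.45   9.54 -22.19] turn [-0.007 -0.01   0.002] t 6.1667 F [ 1.2 -0.6 -2.7] w 0.0098
```

{"api": "play_rows", "payload": {
  "rows": [
    [0.5,[-1.6,3.4,0],[0,0,0]],
    [0.5,[-3.2,6.8,-1],[0,0,0]],
    [0.5,[-4.4,9.5,-4],[0,0,0]],
    [0.5,[-4.4,9.5,-8],[0,0,0]],
    [0.5,[-4.4,9.5,-12],[0,0,0]],
    [0.5,[-4.4,9.5,-15],[0,0,0]],
    [0.5,[-4.4,9.5,-17],[0,0,0]],
    [0.5,[-4.4,9.5,-17],[0,0,0]]
  ]
}}

```text
time: 6.83
tool_pos: [0.4082, 0.3399, 0.1119]
ee_rot: [-3.122, -0.001, 1.619]
wrist_force: [-0.8, -0.1, -3.4]
width: 0.0097
```

```bash
python3 r2.py; python3 -c "
from look import *
two('pics/a2.png',(200,310,90,200),(220,360,320,460),3.2)"
```

```text
shift cm [ 0.22  0.43 -4.57] turn [ 0.    -0.02   0.001] t 6.8333 F [-0.8 -0.1 -3.4] w 0.0097
```

View pics/a2.png

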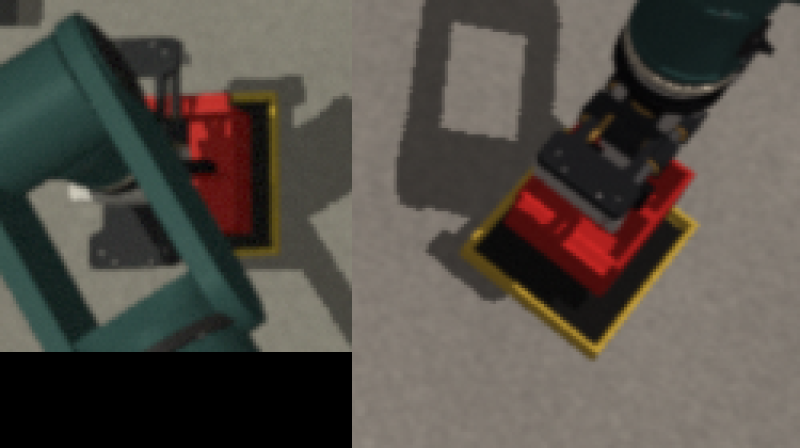

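{"api": "play_rows", "payload": {
  "rows": [
    [0.5,[0.1,0.3,-1.2],[0,-0.01,0]],
    [0.5,[0.1,0.3,-2.4],[0,-0.01,0]],
    [0.5,[0.1,0.3,-3.3],[0,-0.01,0]],
    [0.5,[0.1,0.3,-3.9],[0,-0.01,0]],
    [0.5,[0.1,0.3,-3.9],[0,-0.01,0]],
    [0.5,[0.1,0.3,-3.9],[0,-0.01,0]]
  ]
}}

```text
time: 7.43
tool_pos: [0.4129, 0.3448, 0.0795]
ee_rot: [-3.142, -0.006, 1.619]
wrist_force: [0.5, 0.7, -2.7]
width: 0.0099
```

```bash
python3 r2.py
```

```text
shift cm [-0.25 -0.06 -1.33] turn [-0.006 -0.     0.001] t 7.4333 F [ 0.5  0.7 -2.7] w 0.0099
```

{"api": "play_rows", "payload": {
  "rows": [
    [0.5,[0,0,-0.2],[0,0,0]],
    [0.5,[0,0,-0.4],[0,0,0]],
    [0.5,[0,0,-0.6],[0,0,0]],
    [0.5,[0,0,-0.6],[0,0,0]],
    [0.5,[0,0,-0.6],[0,0,0]]
  ]
}}

```text
time: 7.85
tool_pos: [0.4128, 0.3449, 0.0735]
ee_rot: [3.141, -0.006, 1.619]
wrist_force: [0.6, 0.6, -2.6]
width: 0.0097
```

```bash
python3 r2.py
```

```text
shift cm [-0.24 -0.07 -0.73] turn [-0.006 -0.     0.001] t 7.85 F [ 0.6  0.6 -2.6] w 0.0097
```

{"api": "play_rows", "payload": {
  "rows": [
    [0.5,[0,0,-0.2],[0,0,0]],
    [0.5,[0,0,-0.4],[0,0,0]],
    [0.5,[0,0,-0.5],[0,0,0]],
    [0.5,[0,0,-0.5],[0,0,0]],
    [0.5,[0,0,-0.5],[0,0,0]]
  ]
}}

```text
time: 8.27
tool_pos: [0.4128, 0.3449, 0.0683]
ee_rot: [-3.142, -0.006, 1.619]
wrist_force: [-0.3, 0.1, -1.2]
width: 0.0098
```

{"api": "play_rows", "payload": {
  "rows": [
    [0.5,[0,0,-0.1],[0,0,0]],
    [0.5,[0,0,-0.2],[0,0,0]],
    [0.5,[0,0,-0.2],[0,0,0]]
  ]
}}

```text
time: 8.52
tool_pos: [0.4127, 0.3449, 0.0663]
ee_rot: [3.142, -0.006, 1.619]
wrist_force: [-0.1, 0.5, -2.5]
width: 0.0098
```

{"api": "play_rows", "payload": {
  "rows": [
    [0.5,[0,0,-0.1],[0,0,0]],
    [0.5,[0,0,-0.2],[0,0,0]],
    [0.5,[0,0,-0.2],[0,0,0]]
  ]
}}

```text
time: 8.77
tool_pos: [0.413, 0.3451, 0.0654]
ee_rot: [3.141, -0.007, 1.619]
wrist_force: [-2.3, -0.1, 1.4]
width: 0.0098
```

Contact (Fz went positive). I release slowly, then retreat upward.

{"api": "play_rows", "payload": {
  "rows": [
    [2,[0,0,0],[0,0,0]],
    [3.5,[0,0,0],[0,0,0]],
    [4,[0,0,0],[0,0,0]],
    [4,[0,0,0.5],[0,0,0]],
    [4,[0,0,3],[0,0,0]],
    [4,[0,0,7],[0,0,0]],
    [4,[0,0,11],[0,0,0]],
    [4,[0,0,15],[0,0,0]]
  ]
}}

```text
time: 9.43
tool_pos: [0.4125, 0.3447, 0.2161]
ee_rot: [-3.141, -0.006, 1.619]
wrist_force: [0.6, 0.3, 0.0]
width: 0.0401
```

```bash
cat >r3.py <<'E'
from plan import *
rel(*tcp_for(np.array([BL[0],BL[1],0]),0,BL[2]))
E
python3 r3.py
```

```text
shift cm [  2.3  -65.36 -15.49] turn [-0.006  0.001 -0.64 ] t 9.4333 F [0.6 0.3 0. ] w 0.0401
```

{"api": "play_rows", "payload": {
  "rows": [
    [4,[1.2,-33,2],[0,0,-0.32]],
    [4,[1.2,-33,2],[0,0,-0.32]],
    [4,[1.2,-33,2],[0,0,-0.32]],
    [4,[1.2,-33,2],[0,0,-0.32]],
    [4,[1.2,-33,2],[0,0,-0.32]],
    [4,[1.2,-33,2],[0,0,-0.32]],
    [4,[1.2,-33,2],[0,0,-0.32]],
    [4,[1.2,-33,2],[0,0,-0.32]]
  ]
}}

```text
time: 10.1
tool_pos: [0.4245, 0.0129, 0.2353]
ee_rot: [3.14, -0.006, 1.299]
wrist_force: [0.7, -0.2, -0.1]
width: 0.04
```

{"api": "play_rows", "payload": {
  "rows": [
    [4,[1,-32,0],[0,0,-0.32]],
    [4,[1,-32,0],[0,0,-0.32]],
    [4,[1,-32,0],[0,0,-0.32]],
    [4,[1,-32,0],[0,0,-0.32]],
    [4,[1,-32,0],[0,0,-0.32]],
    [4,[1,-32,0],[0,0,-0.32]],
    [4,[1,-32,0],[0,0,-0.32]],
    [4,[1,-32,0],[0,0,-0.32]]
  ]
}}

```text
time: 10.77
tool_pos: [0.4342, -0.3087, 0.2345]
ee_rot: [3.141, -0.005, 0.976]
wrist_force: [0.1, 1.6, 0.3]
width: 0.0402
```

```bash
python3 r3.py; python3 -c "
from look import *
two('pics/a3.png',(200,310,90,200),(220,360,320,460),3.2)"
```

```text
shift cm [  0.13  -0.02 -17.33] turn [-0.004  0.004  0.003] t 10.7667 F [0.1 1.6 0.3] w 0.0402
```

View pics/a3.png

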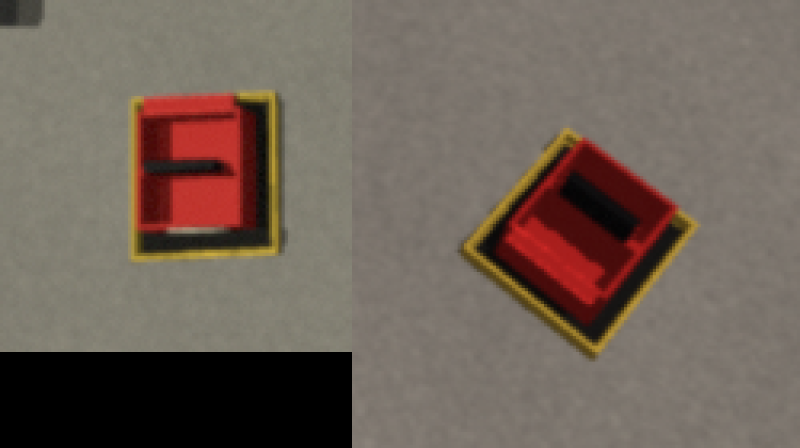

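The red bin sits inside the tray with a dark margin visible around it, flat. I go down on the blue bin.

{"api": "play_rows", "payload": {
  "rows": [
    [4,[0.1,0,-4],[0,0,0]],
    [4,[0.1,0,-8],[0,0,0]],
    [4,[0.1,0,-11],[0,0,0]],
    [4,[0.1,0,-12.5],[0,0,0]],
    [4,[0.1,0,-12.5],[0,0,0]],
    [4,[0.1,0,-12.5],[0,0,0]]
  ]
}}

```text
time: 11.37
tool_pos: [0.4357, -0.3039, 0.1093]
ee_rot: [-3.14, -0.007, 0.98]
wrist_force: [0.5, 1.0, 1.0]
width: 0.0397
```

```bash
python3 r3.py; python3 -c "
from look import *
two('pics/a4.png',(200,310,320,430),(110,220,170,280),3.6)"
```

```text
shift cm [-0.02 -0.5  -4.81] turn [-0.006  0.003 -0.001] t 11.3667 F [0.5 1.  1. ] w 0.0397
```

View pics/a4.png

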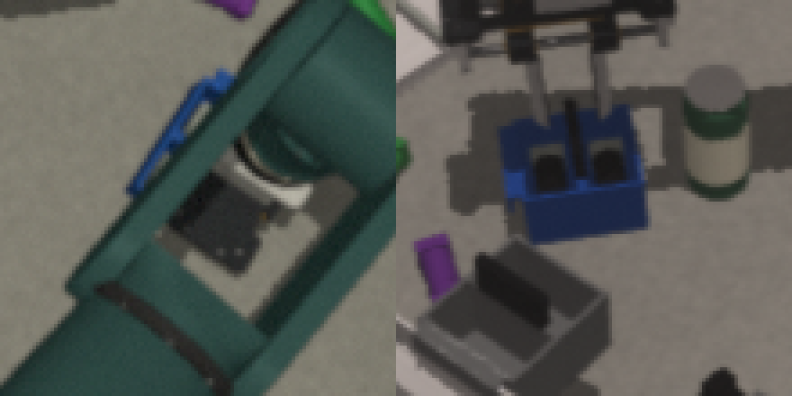

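Both fingers (540,105) and (603,95) straddle the blue bin's plate (575,110), and the black sleeves are inside.

{"api": "play_rows", "payload": {
  "rows": [
    [4,[0,-0.3,-1.5],[0,0,0]],
    [4,[0,-0.3,-3],[0,0,0]],
    [4,[0,-0.3,-4.5],[0,0,0]],
    [4,[0,-0.3,-4.9],[0,0,0]],
    [4,[0,-0.3,-4.9],[0,0,0]],
    [4,[0,-0.3,-4.9],[0,0,0]]
  ]
}}

```text
time: 11.97
tool_pos: [0.4368, -0.3087, 0.0623]
ee_rot: [3.138, -0.006, 0.979]
wrist_force: [-0.4, -0.5, 0.4]
width: 0.0403
```

```bash
python3 r3.py
```

```text
shift cm [-0.13 -0.02 -0.11] turn [-0.003  0.006 -0.   ] t 11.9667 F [-0.4 -0.5  0.4] w 0.0403
```

{"api": "play_rows", "payload": {
  "rows": [
    [2,[-0.1,0,-0.2],[0,0,0]],
    [2,[-0.1,0,-0.2],[0,0,0]],
    [0.5,[-0.1,0,-0.2],[0,0,0]],
    [0.5,[-0.1,0,-0.2],[0,0,0]],
    [0.5,[-0.1,0,-0.2],[0,0,0]],
    [0.5,[-0.1,0,-0.2],[0,0,0]],
    [0.5,[-0.1,0,-0.2],[0,0,0]]
  ]
}}

```text
time: 12.55
tool_pos: [0.4352, -0.3084, 0.0589]
ee_rot: [3.14, -0.006, 0.979]
wrist_force: [0.8, -1.1, 0.5]
width: 0.0098
```

```bash
python3 r3.py
```

```text
shift cm [ 0.03 -0.05  0.23] turn [-0.004  0.005  0.   ] t 12.55 F [ 0.8 -1.1  0.5] w 0.0098
```

{"api": "play_rows", "payload": {
  "rows": [
    [0.5,[0,0,0.7],[0,0,0]],
    [0.5,[0,0,2],[0,0,0]],
    [0.5,[0,0,4],[0,0,0]],
    [0.5,[0,0,7],[0,0,0]],
    [0.5,[0,0,10],[0,0,0]],
    [0.5,[0,0,13],[0,0,0]],
    [0.5,[0,0,16],[0,0,0]],
    [0.5,[0,0,16],[0,0,0]]
  ]
}}

```text
time: 13.22
tool_pos: [0.4368, -0.3097, 0.2254]
ee_rot: [3.13, -0.005, 0.979]
wrist_force: [1.5, -0.3, -2.6]
width: 0.0093
```

```bash
python3 - <<'E'
from look import *
s=snapshot("scene"); cv2.imwrite("pics/t.png",s["pixels"][:,:,::-1])
E
cat >r4.py <<'E'
from plan import *
# hook 30 mm above rail, bin level; TCP sits .0589 above underside
r=R.from_euler('z',K[2]); h=np.array([K[0],K[1],.17])
p=h-r.apply([.05625,0,.058])+[0,0,.0589]; print("hung level TCP",p); rel(p,r*R.from_euler('xyz',[np.pi,0,np.pi/2]))
E
python3 r4.py
```

```text
hung level TCP [ 0.60085091 -0.04300005  0.1709    ]
shift cm [16.48 26.6  -5.08] turn [-0.004  0.008  0.738] t 13.2667 F [-0.  -0.5 -3.2] w 0.0097
```

{"api": "play_rows", "payload": {
  "rows": [
    [0.5,[0,0,2],[0,0,0.05]],
    [0.5,[0,1.5,4.5],[0,0,0.14]],
    [0.5,[0.5,4,6.5],[0,0,0.23]],
    [0.5,[1.5,7,7],[0,0,0.32]],
    [0.5,[2.5,10,7],[0,0,0.42]],
    [0.5,[4,13,7],[0,0,0.52]],
    [0.5,[5.5,16,7],[0,0,0.6]],
    [0.5,[7,18.5,7],[0,0,0.66]]
  ]
}}

```text
time: 13.93
tool_pos: [0.5041, -0.1206, 0.2847]
ee_rot: [-3.136, -0.009, 1.643]
wrist_force: [0.9, -0.5, -3.3]
width: 0.0097
```

```bash
python3 r4.py
```

```text
hung level TCP [ 0.60085091 -0.04300005  0.1709    ]
shift cm [  9.67   7.76 -11.38] turn [-0.009 -0.006  0.074] t 13.9333 F [ 0.9 -0.5 -3.3] w 0.0097
```

{"api": "play_rows", "payload": {
  "rows": [
    [0.5,[1.5,1.5,0],[0,0,0.02]],
    [0.5,[3.5,3.5,0],[0,0,0.04]],
    [0.5,[6,5.5,0],[0,0,0.06]],
    [0.5,[8,7,0],[0,0,0.074]],
    [0.5,[9.2,7.8,0],[0,0,0.074]],
    [0.5,[9.6,7.8,0],[0,0,0.074]],
    [0.5,[9.6,7.8,-1],[0,0,0.074]],
    [0.5,[9.6,7.8,-1],[0,0,0.074]]
  ]
}}

```text
time: 14.6
tool_pos: [0.5992, -0.0455, 0.2739]
ee_rot: [-3.134, -0.008, 1.712]
wrist_force: [-0.6, -1.2, -4.7]
width: 0.0097
```

```bash
python3 r4.py; python3 r4.py;  cat >bf.py <<'E'
from vis import *
# fit the held blue bin from blue colour in both views (top mostly hidden): scene hull
from plan import *
o=get_obs(); S={n:snapshot(n) for n in("top","scene")}
c=o["tool_pos"]-[0,0,.0589]
m0=[T(c,(0,K[2]))(P) for P in BIN]
it=[(m0,(0,255,255)),(rackbin(K,1),(0,255,0)),(rackbin(K,-1),(0,255,0)),(rackbin(K,0),(255,0,255)),([T([K[0],K[1],0],(0,K[2]))(box(-2,2,-185,185,169,170))],(255,255,0))]
overlay(S["top"],it,"pics/ta.png",(130,230,220,350));overlay(S["scene"],it,"pics/tb.png",(140,270,180,300))
a,b=cv2.imread("pics/ta.png"),cv2.imread("pics/tb.png");h=max(a.shape[0],b.shape[0]);p=lambda i:cv2.copyMakeBorder(i,0,h-i.shape[0],0,0,0)
import sys
cv2.imwrite(sys.argv[1],cv2.resize(np.hstack([p(a),p(b)]),None,fx=1.6,fy=1.6,interpolation=3))
E
python3 bf.py pics/a5.png
```

```text
hung level TCP [ 0.60085091 -0.04300005  0.1709    ]
shift cm [  0.16   0.25 -10.3 ] turn [-0.007 -0.008  0.005] t 14.6 F [-0.6 -1.2 -4.7] w 0.0097
hung level TCP [ 0.60085091 -0.04300005  0.1709    ]
shift cm [  0.16   0.25 -10.3 ] turn [-0.007 -0.008  0.005] t 14.6 F [-0.6 -1.2 -4.7] w 0.0097
```

View pics/a5.png

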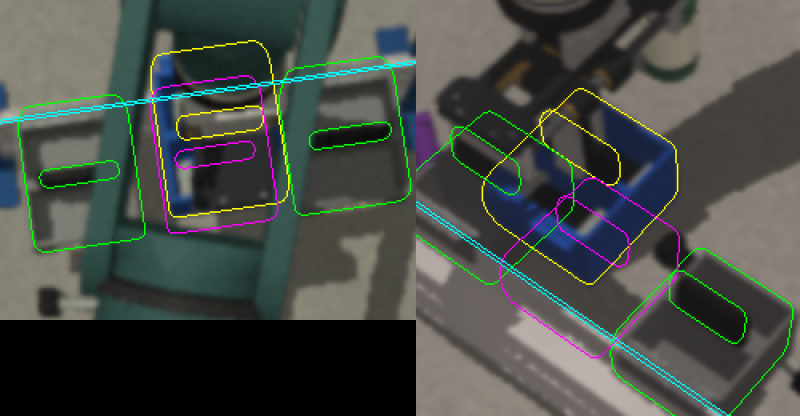

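The held bin matches its predicted outline (yellow) in both views. Slot clearance is only about ±2 mm, so I register by touch. I lower with the wall 15 mm in front of the rail and the flange still above it, then creep forward to contact and back off.

{"api": "play_rows", "payload": {
  "rows": [
    [0.5,[-0.7,0,0],[0,0,0.005]],
    [0.5,[-1.4,0,-1],[0,0,0.005]],
    [0.5,[-1.4,0,-3],[0,0,0.005]],
    [0.5,[-1.4,0,-5],[0,0,0.005]],
    [0.5,[-1.4,0,-6.8],[0,0,0.005]],
    [0.5,[-1.4,0,-8],[0,0,0.005]],
    [0.5,[-1.4,0,-8],[0,0,0.005]],
    [0.5,[-1.4,0,-8],[0,0,0.005]]
  ]
}}

```text
time: 15.37
tool_pos: [0.5862, -0.0453, 0.1986]
ee_rot: [-3.141, -0.006, 1.717]
wrist_force: [0.1, -0.5, -4.0]
width: 0.01
```

```bash
python3 r4.py; cat >sf.py <<'E'
# fit held blue bin in the scene view by blue hull, z from TCP; report hook in rack frame
from plan import *
S=snapshot("scene"); o=get_obs(); z=o["tool_pos"][2]-.0589
h=cv2.cvtColor(S["pixels"],cv2.COLOR_RGB2HSV).astype(int); m=(h[...,0]>=105)&(h[...,0]<=130)&(h[...,1]>110)&(h[...,2]>50)
m[:140]=0;m[:,:200]=0;m[:,320:]=0;m[280:]=0
k,lab,st,_=cv2.connectedComponentsWithStats(cv2.morphologyEx(m.astype(np.uint8),cv2.MORPH_CLOSE,np.ones((3,3)))); i=1+st[1:,4].argmax(); print(st[i])
im=cv2.resize(S["pixels"][160:270,190:310,::-1],None,fx=5,fy=5,interpolation=3); cv2.imwrite("pics/a6.png",im)
E
python3 sf.py
```

```text
hung level TCP [ 0.60085091 -0.04300005  0.1709    ]
shift cm [ 1.47  0.23 -2.77] turn [-0.006 -0.001 -0.   ] t 15.3667 F [ 0.1 -0.5 -4. ] w 0.01
[ 210  189   56   53 1128]
```

View pics/a6.png

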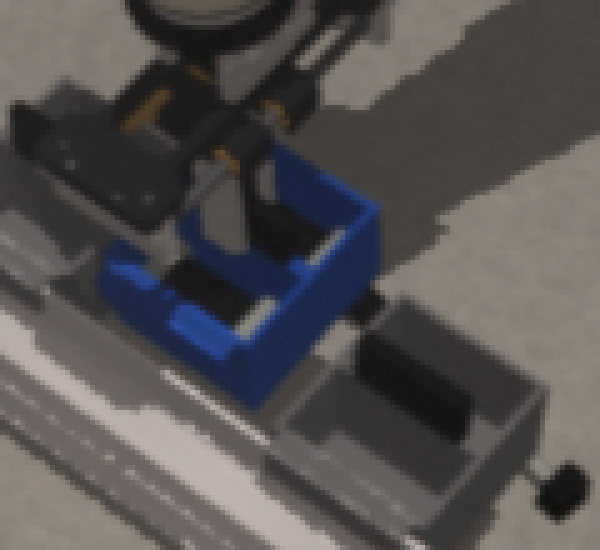

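Blue bin is aligned with the bay, in front of the rail, sleeves at (210,290) and (290,235). I creep forward.

{"api": "play_rows", "payload": {
  "rows": [
    [0.5,[0.4,0.06,-0.3],[0,0,0]],
    [0.5,[0.8,0.12,-0.5],[0,0,0]],
    [0.5,[1.1,0.16,-0.5],[0,0,0]],
    [0.5,[1.3,0.19,-0.5],[0,0,0]],
    [0.5,[1.3,0.19,-0.5],[0,0,0]],
    [0.5,[1.3,0.19,-0.5],[0,0,0]]
  ]
}}

```text
time: 15.92
tool_pos: [0.6001, -0.0431, 0.1935]
ee_rot: [3.141, -0.006, 1.718]
wrist_force: [-0.1, 0.8, -3.8]
width: 0.0097
```

{"api": "play_rows", "payload": {
  "rows": [
    [0.5,[0.1,0.015,0],[0,0,0]],
    [0.5,[0.15,0.022,0],[0,0,0]],
    [0.5,[0.2,0.03,0],[0,0,0]],
    [0.5,[0.2,0.03,0],[0,0,0]],
    [0.5,[0.2,0.03,0],[0,0,0]]
  ]
}}

```text
time: 16.33
tool_pos: [0.6018, -0.0429, 0.1935]
ee_rot: [3.141, -0.006, 1.718]
wrist_force: [-0.4, 0.4, -3.1]
width: 0.0101
```

{"api": "play_rows", "payload": {
  "rows": [
    [0.5,[0.05,0.007,0],[0,0,0]],
    [0.5,[0.1,0.015,0],[0,0,0]],
    [0.5,[0.1,0.015,0],[0,0,0]],
    [0.5,[0.1,0.015,0],[0,0,0]]
  ]
}}

```text
time: 16.67
tool_pos: [0.6029, -0.0427, 0.1935]
ee_rot: [3.141, -0.006, 1.718]
wrist_force: [0.6, 0.1, -3.7]
width: 0.0102
```

{"api": "play_rows", "payload": {
  "rows": [
    [0.5,[0.05,0.007,0],[0,0,0]],
    [0.5,[0.1,0.015,0],[0,0,0]],
    [0.5,[0.1,0.015,0],[0,0,0]],
    [0.5,[0.1,0.015,0],[0,0,0]]
  ]
}}

```text
time: 17.0
tool_pos: [0.6039, -0.0425, 0.1935]
ee_rot: [3.141, -0.006, 1.718]
wrist_force: [-0.1, -1.0, -4.4]
width: 0.0097
```

{"api": "play_rows", "payload": {
  "rows": [
    [0.5,[0.05,0.007,0],[0,0,0]],
    [0.5,[0.1,0.015,0],[0,0,0]],
    [0.5,[0.1,0.015,0],[0,0,0]],
    [0.5,[0.1,0.015,0],[0,0,0]]
  ]
}}

```text
time: 17.33
tool_pos: [0.6048, -0.0424, 0.1935]
ee_rot: [3.141, -0.006, 1.718]
wrist_force: [-0.1, -1.1, -3.4]
width: 0.01
```

{"api": "play_rows", "payload": {
  "rows": [
    [0.5,[0.05,0.007,0],[0,0,0]],
    [0.5,[0.1,0.015,0],[0,0,0]],
    [0.5,[0.1,0.015,0],[0,0,0]],
    [0.5,[0.1,0.015,0],[0,0,0]]
  ]
}}

```text
time: 17.67
tool_pos: [0.6049, -0.0423, 0.1936]
ee_rot: [-3.14, -0.006, 1.718]
wrist_force: [-5.4, -0.5, -1.3]
width: 0.0097
```

Contact at x≈0.6048 (Fx −5.4 N), about 2 mm farther than vision gave. I back off to mid-slot and lower.

{"api": "play_rows", "payload": {
  "rows": [
    [0.5,[-0.2,-0.03,0],[0,0,0]],
    [0.5,[-0.32,-0.05,0],[0,0,0]],
    [0.5,[-0.32,-0.05,0],[0,0,0]],
    [0.5,[-0.32,-0.05,-0.3],[0,0,0]],
    [0.5,[-0.32,-0.05,-0.6],[0,0,0]],
    [0.5,[-0.32,-0.05,-0.9],[0,0,0]],
    [0.5,[-0.32,-0.05,-1.1],[0,0,0]],
    [0.5,[-0.32,-0.05,-1.1],[0,0,0]]
  ]
}}

```text
time: 18.33
tool_pos: [0.6023, -0.0426, 0.1814]
ee_rot: [-3.14, -0.007, 1.718]
wrist_force: [-0.2, -0.5, -3.8]
width: 0.0098
```

{"api": "play_rows", "payload": {
  "rows": [
    [0.5,[0,0,-0.2],[0,0,0]],
    [0.5,[0,0,-0.4],[0,0,0]],
    [0.5,[0,0,-0.6],[0,0,0]],
    [0.5,[0,0,-0.8],[0,0,0]],
    [0.5,[0,0,-0.8],[0,0,0]],
    [0.5,[0,0,-0.8],[0,0,0]]
  ]
}}

```text
time: 18.83
tool_pos: [0.6026, -0.0427, 0.1743]
ee_rot: [-3.142, -0.006, 1.718]
wrist_force: [0.4, 0.0, -3.8]
width: 0.0098
```

{"api": "play_rows", "payload": {
  "rows": [
    [0.5,[-0.05,-0.01,-0.2],[0.003,-0.02,0]],
    [0.5,[-0.1,-0.015,-0.4],[0.006,-0.04,0]],
    [0.5,[-0.15,-0.02,-0.55],[0.009,-0.06,0]],
    [0.5,[-0.15,-0.02,-0.6],[0.009,-0.06,0]],
    [0.5,[-0.15,-0.02,-0.6],[0.009,-0.06,0]],
    [0.5,[-0.15,-0.02,-0.6],[0.009,-0.06,0]]
  ]
}}

```text
time: 19.33
tool_pos: [0.6013, -0.043, 0.1688]
ee_rot: [3.081, -0.006, 1.718]
wrist_force: [-0.6, 0.5, -4.7]
width: 0.0096
```

{"api": "play_rows", "payload": {
  "rows": [
    [0.5,[0,0,-0.1],[0,0,0]],
    [0.5,[0,0,-0.15],[0,0,0]],
    [0.5,[0,0,-0.15],[0,0,0]],
    [0.5,[0,0,-0.15],[0,0,0]]
  ]
}}

```text
time: 19.67
tool_pos: [0.6014, -0.043, 0.1674]
ee_rot: [3.08, -0.006, 1.718]
wrist_force: [-0.3, 0.5, -2.1]
width: 0.0095
```

{"api": "play_rows", "payload": {
  "rows": [
    [0.5,[0,0,-0.1],[0,0,0]],
    [0.5,[0,0,-0.1],[0,0,0]],
    [0.5,[0,0,-0.1],[0,0,0]]
  ]
}}

```text
time: 19.92
tool_pos: [0.6014, -0.043, 0.1674]
ee_rot: [3.079, -0.006, 1.718]
wrist_force: [-2.3, -0.3, 3.3]
width: 0.0098
```

Lip is resting on the rail: the hook computes to z≈0.170 and Fz has turned positive. I release gently.

{"api": "play_rows", "payload": {
  "rows": [
    [1.5,[0,0,0],[0,0,0]],
    [2.5,[0,0,0],[0,0,0]],
    [4,[0,0,0],[0,0,0]],
    [4,[0,0,0],[0,0,0]],
    [4,[0,0,0],[0,0,0]]
  ]
}}

```text
time: 20.33
tool_pos: [0.6014, -0.043, 0.1658]
ee_rot: [3.08, -0.006, 1.718]
wrist_force: [-0.1, 0.7, 0.2]
width: 0.0377
```

{"api": "play_rows", "payload": {
  "rows": [
    [4,[0,0,1],[0,0,0]],
    [4,[0,0,3],[0,0,0]],
    [4,[0,0,6],[0,0,0]],
    [4,[-1,0,10],[0,0,0]],
    [4,[-4,0,13],[0,0,0]],
    [4,[-8,0,15],[0,0,0]],
    [4,[-12,0,16],[0,0,0]],
    [4,[-16,0,16],[0,0,0]]
  ]
}}

```text
time: 21.0
tool_pos: [0.4423, -0.0431, 0.3301]
ee_rot: [3.074, -0.003, 1.719]
wrist_force: [0.3, 0.0, 1.1]
width: 0.0403
```

{"api": "play_rows", "payload": {
  "rows": [
    [4,[-4,4,0],[0,0,0]],
    [4,[-6,8,0],[0,0,0]],
    [4,[-8,12,0],[0,0,0]],
    [4,[-10,16,0],[0,0,0]],
    [4,[-12,20,0],[0,0,0]],
    [4,[-12,24,0],[0,0,0]],
    [4,[-12,27,0],[0,0,0]],
    [4,[-12,27,0],[0,0,0]]
  ]
}}

```text
time: 21.67
tool_pos: [0.3208, 0.2316, 0.3269]
ee_rot: [3.079, -0.009, 1.726]
wrist_force: [-0.3, -0.3, -0.5]
width: 0.04
```

```bash
cat >fin.py <<'E'
from plan import *
s=open("fit0.py").read().split("# blue")[0]
S={n:snapshot(n) for n in("top","scene")}
src=s.split("V={}")[1].split("\n",1)[1]; exec(src)
p=(177,286); v=[("top",S["top"],tgt(near("top","blue_bin",p)))]
b=fit(lambda x,n:(rackbin(x,0)[:1],),v,[.657,-.035,.146],[.01,.01,.1]); print("blue hook",np.round(b[0],4),b[1:])
K0=np.array([.6558,-.0349,.1463])
v=[(n,S[n],tgt(near(n,"red_bin",q))) for n,q in(("top",(250,150)),("scene",(290,394)))]
c=fit(lambda x,n:([T([x[0],x[1],.004],(0,x[2]))(P) for P in BIN[:1]],),v,[.41,.344,.05],[.01,.01,.1]); print("red",np.round(c[0],4),c[1:],"tray",TR)
overlay(S["top"],[(rackbin(K0,i),(0,255,0)) for i in(-1,0,1)],"pics/ta.png",(140,240,220,350));overlay(S["scene"],[(rackbin(K0,i),(0,255,0)) for i in(-1,0,1)],"pics/tb.png",(150,280,180,300))
a,b=cv2.imread("pics/ta.png"),cv2.imread("pics/tb.png");h=max(a.shape[0],b.shape[0]);q=lambda i:cv2.copyMakeBorder(i,0,h-i.shape[0],0,0,0)
cv2.imwrite("pics/fin.png",cv2.resize(np.hstack([q(a),q(b)]),None,fx=1.6,fy=1.6,interpolation=3))
for n in("top",):
  for l in("strut","grease_can"): print(l,[(round(d["confidence"],2),np.round(d["point"])) for d in silhouettes(n,l)][:2])
E
python3 fin.py
```

```text
blue hook [ 0.6556 -0.0359  0.1493] (np.float64(22.9756555171088), np.float64(5802.121860822761))
red [0.4159 0.3463 0.0241] (np.float64(4345.542053056517), np.float64(7507.722306805075)) tray [0.4104 0.3442 0.049 ]
strut [(0.75, array([226., 272.])), (0.52, array([177., 286.]))]
grease_can [(0.77, array([278., 358.])), (0.37, array([161., 265.]))]
```

View pics/fin.png

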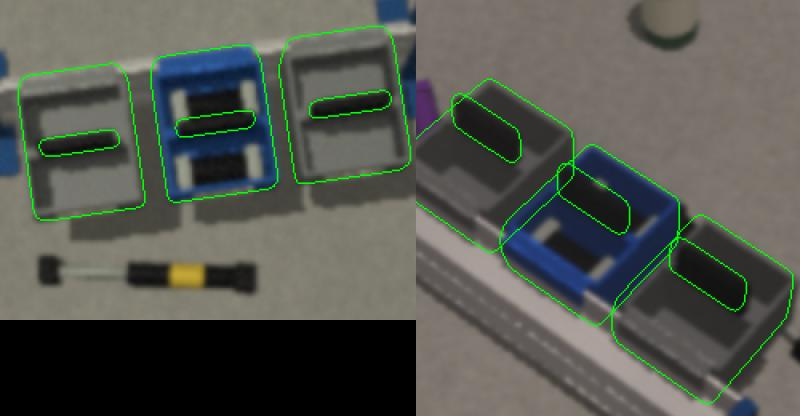

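The blue bin hangs within 1 mm and 0.003 rad of the red bin's original pose, sleeves inside, greys unmoved. The red fit is spoilt because the arm blocks the view, so I step aside and refit it.

{"api": "play_rows", "payload": {
  "rows": [
    [4,[2,-4,0],[0,0,0]],
    [4,[4,-8,0],[0,0,0]],
    [4,[6,-12,0],[0,0,0]],
    [4,[6,-16,0],[0,0,0]],
    [4,[6,-20,0],[0,0,0]],
    [4,[6,-24,0],[0,0,0]],
    [4,[6,-27,0],[0,0,0]],
    [4,[6,-27,0],[0,0,0]]
  ]
}}

```text
time: 22.53
tool_pos: [0.3817, -0.05, 0.3259]
ee_rot: [3.082, -0.003, 1.704]
wrist_force: [-0.1, -0.1, 0.6]
width: 0.0399
```

```bash
python3 fin.py | grep red
```

```text
red [0.4133 0.3457 0.043 ] (np.float64(845.9815301806998), np.float64(11265.368658208381)) tray [0.4104 0.3442 0.049 ]
```

The red bin is within 3 mm of the tray centre. I hand the job in.

```bash
python3 -c "
from bench import *
print(close_job())"
```

```text
the job is handed in; nothing more can be done
None
```

I lifted the red bin off the middle bay and set it in the yellow tray. I then hung the blue bin in the place it left, with both sleeves still inside, and handed in at about 22.6 s. No verdict is reported on hand-in.

- **Red bin:** the last fit puts it 3 mm (x) and 1.5 mm (y) from the tray centre, with 0.006 rad of yaw error. It looked flat and inside the tray walls in the picture taken after I let go. That fit assumed the bin lies flat on the tray floor and was a looser match than the blue one. An earlier fit was worse because the arm blocked the camera's view, so I moved the arm aside and repeated it.
- **Blue bin:** its hook point fits within about 1 mm and 0.003 rad of where the red bin hung, and both sleeves show inside. That final fit used the top camera only. Hook height was checked at release by the fingers' position (about 0.170 m) and the contact force, not by the cameras.
- **One disagreement:** by touch, the rail was about 2 mm farther away than the pictures gave. I used the touch value to line up the lip before lowering.
- **Bystanders:** the grey bins sit on their original outlines. The strut and the can are within about 2 pixels of where they started in the top picture.

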